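# Swap two fixture parts and bring the clamp dog home

## Robot

A 6-joint arm with a two-finger parallel gripper is mounted at the origin on the work surface. World frame = base frame: x ahead of the robot, y to its left, z up, the work surface at z = 0. Lengths are in m, angles in rad, forces in N, time in s.
With the tool pointing down it reaches from about 0.425 to 0.925 m from the base axis. Payload 12.5 kg.
Tool frame: the origin (TCP) lies between the finger pads, 19 mm behind the fingertips; this is the grasp point; z points along the fingers, y is the line along which they close (so a half turn about z gives the same grasp; the last joint's range is limited). The gripper opens to 85 mm and grips with 20 to 120 N. Pads are 22 mm wide; open, the fingers measure 114 mm over their backs; the gripper's body (76 mm by 85 mm) begins 54 mm behind the grasp point. The pads swing forward as they close: fully open they stand 13 mm farther back than shut.
Start: joints at [1.165, 0.491, 1.559, -0, 1.092, -0.106], TCP at [0.185, 0.597, 0.25] pointing down, gripper open.
Joint ranges: [-3.1, 3.1], [-0.84, 2.19], [0.05, 2.79], [-1.13, 4.28], [0.06, 2.93], [-2.69, 2.69]. Speed limits (rad/s): [2.22, 2.22, 2.79, 3.14, 3.14, 3.14].

## Interface

Orientations are given as a unit quaternion [w, x, y, z].
In Python, from station import env, solver, imaging, telemetry gives the robot as it stands. Calls block until the motion is done:
- env.move_to(position, orientation): joint-space move of the TCP to a pose.
- env.line_to(position, velocity=0.15, orientation=None, f_stop=None): straight line of the TCP; orientation=None keeps the orientation; velocity is the mean speed in m/s. With f_stop (N) it stops when the force on the tool has changed by that much, and returns True; else False.
- env.goto_joints(angles): joint-space move.
- env.open_gripper() and env.clamp(strength=None): open the fingers fully, or close them until they stop; strength is the grip in N (None keeps the last).
- env.dwell(seconds).
- solver.solve_ik(position, orientation): joint angles nearest the present ones, or None.
- imaging.capture(name): name is "side" or "top" or "wrist"; returns a dict with "pixels" (420x560x3 uint8, blue, green, red), "fx", "fy", "cx", "cy" (pixels), "world_to_cam" (4x4, takes a point from world to camera coordinates). Camera axes: x right, y up, looking along -z (the intrinsics and any distortion apply to the point x, -y, -z); pixel columns grow to the right and rows downward; lengths in m; the calibration is good to about 2 mm. A picture is of the moment at which its call begins. There is no depth.
A pose or a line that the arm cannot do raises env.PlanningError and nothing moves.
- env.close_job(): hands the job in; it is judged then, once.
Readings, each from a call of its own:
- telemetry.get_time_s(): time.
- telemetry.get_joint_pos(): joint angles.
- telemetry.get_dq(): joint speeds.
- telemetry.get_joint_torque(): joint torques, N m.
- telemetry.get_position(): TCP position.
- telemetry.get_orientation(): TCP orientation.
- telemetry.get_ft_force(): force on the tool from outside, world axes, zero at the start.
- telemetry.get_ft_torque(): the same for the moment, N m.
- telemetry.get_width(): opening from 0.0 (shut) to 1.0 (fully open).
- telemetry.get_finger_force(): force on a finger pad.
Only numpy, scipy, OpenCV 4.12 (cv2) and the standard library are available. Lean on these libraries where they do the work, as an engineer would, in place of code of your own. Each camera call takes 0.05 s, during which the arm holds its last target. There are 200 camera calls.

## Task

The round support pillar and the long edge stop are standing on each other's painted outlines: swap them, resting one of them on the still-empty plate (the clamp dog's) on the way, so that each stands upright, centred and square on the outline of its own shape. Then slide the clamp dog along the T-slot to the slot's open end, lift it out there, and set it upright, centred and square on its own outline. Set the parts down rather than dropping them, and leave the circuit board, the sponge tray and the green bin where they are.

Things in the scene. Friction and masses are not known exactly. Their poses are not given: they have to be found in the camera images.
- pillar: Round aluminium support pillar, loose, about 0.2 kg: base disc 52 mm diameter, 12 mm high, then a stem 26 mm diameter up to 50 mm total height. Origin: centre of its underside, z up along the stem. Grip the stem 30 to 45 mm above the underside. At the start it stands on plate_long.
- stop: Long aluminium edge stop, loose, 0.2 kg: base 30 (x) x 84 (y) x 12 mm high with a central upright web 14 mm thick (x), 64 mm long (y), up to 48 mm height. Origin: centre of its underside, y along its length, z up. Grip the web across its thickness, fingertips above the base: TCP about 36 mm above the underside. Both ends alike. Starts on plate_round.
- dog: Steel clamp dog, loose, 0.3 kg, 50 mm high: T-foot 30 (x) x 44 (y) x 6 mm, neck 12 mm wide, head 24 mm wide (x), y -20 to +16 mm, from 16 to 50 mm high, small jaw at the top out to y +29 mm. Origin: centre of the foot's underside, y lengthwise and along the slot, z up. Grip the head across x, TCP about 40 mm above the underside. Starts in the rail's slot, foot under the lips.
- plate_round: White parking plate 110 x 110 x 4 mm, fixed to the bench, with a black disc 58 mm diameter painted at its centre: the pillar's own place. Origin: centre of its underside, the top is at z = 4 mm.
- plate_long: White parking plate 110 x 110 x 4 mm, fixed, with a long black rectangle 34 mm (x) by 92 mm (y) painted at its centre: the edge stop's own place. Origin: centre of its underside, top at z = 4 mm, y along the rectangle's length.
- plate_short: White parking plate 110 x 110 x 4 mm, fixed, with a short black rectangle 34 mm (x) by 50 mm (y) painted at its centre: the clamp dog's own place, empty at the start and the spot to rest a part on during the swap. Origin: centre of its underside, top at z = 4 mm, y along the rectangle's length. The dog may stand either way round.
- rail: Aluminium T-slot bed 56 (x) x 200 (y) mm, fixed. Origin: centre of underside; slot along y at x = 0. Floor at z 6 mm, inside width 36; lips at z 14 to 20 mm, gap 18, from y -100 to +20 mm; -y end closed. From y +20 to +100 only bare floor: the open end. Dog starts at y -60 to -20, slides freely (3 mm side play), lifts out only when its centre is beyond y +45; +62 is mid open floor.
- board: Bystander, loose: green circuit board 80 x 120 x 3 mm with small components up to 11 mm high, flat on the bench. Origin: centre of its underside. Leave it alone.
- sponge: Bystander, loose: black tray 90 x 70 x 28 mm with a yellow sponge. Origin: centre of its underside. Leave it alone.
- bin: Bystander, loose: green open stock bin 130 x 100 x 60 mm with brass parts. Origin: centre of its underside. Leave it alone.
There are look-alikes about, which are no part of the job. What is shaped like the stop but blue or pink is not meant. There is more than one size of the dog; the job needs the smaller.

How it is judged:
By the outcome, as a careful person would: the job done as asked, in the order asked, and still so for the second after the job is handed in, with the robot touching nothing.
It also fails if it takes over 109 s, if anything falls off the work surface, if the arm or the gripper's body presses on something with over 40 N, if the wrist force passes 120 N, or if a joint passes its speed limit or range.

## Working session

There is one attempt and no reset: what is moved stays moved. The work goes in short steps, each a Python script; the robot and the scene stay as the last script left them, time stands still between calls to the robot, and variables do not carry over. Pictures are saved under pics/ and viewed, at most 14 in all, crops included, and the job is handed in when it is done.

```bash
mkdir -p pics; ls; python3 - <<'E'
from station import imaging,telemetry
import cv2
for n in("top","side","wrist"):
    c=imaging.capture(n); cv2.imwrite(f"pics/{n}0.png",c["pixels"]); print(n,{k:v for k,v in c.items() if k!="pixels"})
print(telemetry.get_time_s(),telemetry.get_orientation())
E
```

```text
pics
top {'fx': 404.28482070709094, 'fy': 404.28482070709094, 'cx': 277.94241209652876, 'cy': 208.49675241083642, 'world_to_cam': array([[-0.02490584, -0.99947792,  0.02058133,  0.05088637],
       [ 0.99798326, -0.02365562,  0.05890523, -0.53379507],
       [-0.05838762,  0.0220069 ,  0.99805139, -1.24031897],
       [ 0.        ,  0.        ,  0.        ,  1.        ]])}
side {'fx': 462.2732864833981, 'fy': 462.2732864833981, 'cx': 279.5475505752888, 'cy': 209.75236510969276, 'world_to_cam': array([[ 0.96433655, -0.26459414,  0.0067059 , -0.50891603],
       [ 0.19367446,  0.72267921,  0.66349451, -0.15417193],
       [-0.18040297, -0.63853324,  0.7481511 , -1.18451313],
       [ 0.        ,  0.        ,  0.        ,  1.        ]])}
wrist {'fx': 345.3057077489169, 'fy': 345.3057077489169, 'cx': 278.75106182331194, 'cy': 211.47730224184588, 'world_to_cam': array([[ 2.95524509e-01,  9.55334700e-01, -9.35673090e-04,
        -6.23770388e-01],
       [-9.14602908e-01,  2.82641270e-01, -2.89163332e-01,
         3.67587699e-02],
       [-2.75983305e-01,  8.63106209e-02,  9.57279318e-01,
        -3.78861324e-01],
       [ 0.00000000e+00,  0.00000000e+00,  0.00000000e+00,
         1.00000000e+00]])}
0.15 [-1.10182494e-04  1.49327839e-01  9.88787640e-01 -4.33211616e-04]
```

View pics/top0.png

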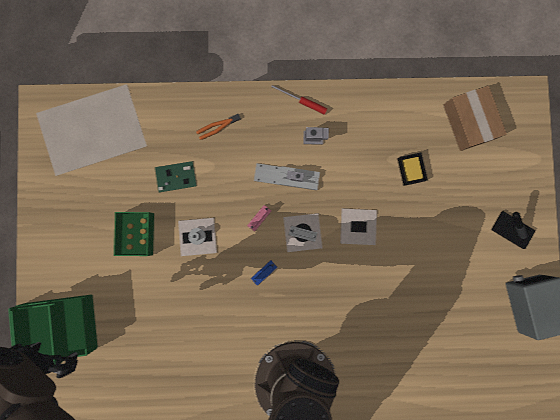

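View pics/side0.png

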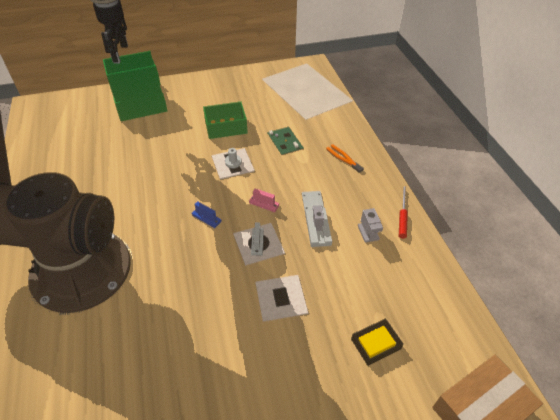

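Candidates in the top picture are:
- **Stop-shaped:** silver on a plate (303,232), blue (264,272) and pink (260,217). I choose silver.
- **Dog-shaped:** one in the rail slot (297,176), and a bigger loose one (316,133). I choose the one in the rail.
- **Pillar:** (198,236), the only round part.
- **Empty plate:** (359,226).

Next I'll look closely with the wrist camera.

```bash
cat > h.py <<'E'
import numpy as np, cv2
from scipy.spatial.transform import Rotation as R
from station import env, solver, imaging, telemetry
def ray(c,u,v):
    M=c["world_to_cam"]; d=np.array([(u-c["cx"])/c["fx"],-(v-c["cy"])/c["fy"],-1.])
    return -M[:3,:3].T@M[:3,3], M[:3,:3].T@d
def onz(c,u,v,z):
    o,d=ray(c,u,v); return o+d*(z-o[2])/d[2]
def proj(c,p):
    q=c["world_to_cam"]@np.append(p,1); return c["cx"]+c["fx"]*q[0]/-q[2], c["cy"]-c["fy"]*q[1]/-q[2]
def down(a):
    "tool down, finger line (tool y) at world angle a, half turn chosen by the last joint's reach"
    return down_raw(a)
def down_raw(a):
    y=np.array([np.cos(a),np.sin(a),0]); z=np.array([0,0,-1.]); x=np.cross(y,z)
    q=R.from_matrix(np.c_[x,y,z]).as_quat(); return q[[3,0,1,2]]
def best(p,a):
    "orientation of the two half turns with smaller last joint"
    c=[]
    for s in (0,np.pi):
        j=solver.solve_ik(np.array(p),down_raw(a+s))
        if j is not None: c.append((abs(j[5]),down_raw(a+s)))
    return min(c,key=lambda t:t[0])[1]
E
python3 - <<'E'
from h import *
c=imaging.capture("top")
for n,u,v,z in(("pillar",198,237,.03),("stop",303,232,.04),("short",359,227,.004),("dog",297,176,.056),("railL",256,174,.02),("railR",321,179,.02)):
    print(n,onz(c,u,v,z).round(3))
w=imaging.capture("wrist"); M=w["world_to_cam"]; o=-M[:3,:3].T@M[:3,3]
q=telemetry.get_orientation(); T=R.from_quat(np.array(q)[[1,2,3,0]])
print("cam in tool",T.inv().apply(o-telemetry.get_position()),T.inv().apply(M[:3,:3].T@[0,0,-1]))
print(T.as_matrix().round(3))
s=imaging.capture("side")
for u,v,z in((258,240,.04),(233,157,.04),(320,217,.056),(281,297,.004)): print(onz(s,u,v,z).round(3))
E
```

```text
pillar [0.453 0.284 0.03 ]
stop [ 0.46  -0.036  0.04 ]
short [ 0.471 -0.215  0.004]
dog [ 0.629 -0.021  0.056]
railL [0.644 0.103 0.02 ]
railR [ 0.623 -0.098  0.02 ]
cam in tool [ 0.07421611 -0.00081518 -0.12313404] [-2.89237578e-01 -1.96693026e-04  9.57257324e-01]
[[-0.955  0.295 -0.   ]
 [ 0.295  0.955 -0.   ]
 [ 0.    -0.    -1.   ]]
[ 0.455 -0.054  0.04 ]
[0.456 0.278 0.04 ]
[ 0.63  -0.034  0.056]
[ 0.473 -0.213  0.004]
```

```bash
python3 - <<'E'
from h import *
import pickle
ims=[];D={}
for n,p in(("pillar",(.46,.28,.24)),("dog",(.63,-.0,.24)),("stop",(.46,-.045,.24)),("short",(.47,-.215,.24))):
    a=np.pi/2
    env.move_to(np.array(p),best(p,a)); env.dwell(.15)
    c=imaging.capture("wrist"); D[n]=c; ims.append(c["pixels"]); print(n,telemetry.get_time_s(),telemetry.get_joint_pos())
pickle.dump(D,open("d.pkl","wb"))
m=np.vstack([np.hstack(ims[:2]),np.hstack(ims[2:])])
cv2.imwrite("pics/w1.png",cv2.resize(m,(800,600),interpolation=cv2.INTER_AREA))
E
```

```text
pillar 2.05 [ 4.25401543e-01  3.79869105e-01  1.78311477e+00  3.94139361e-05
  9.78594472e-01 -1.14643291e+00]
dog 4.475 [-1.04356473e-01  5.07472645e-01  1.55777783e+00  1.13365023e-05
  1.07627674e+00  1.46575027e+00]
stop 5.4083 [-2.39817131e-01  2.74968499e-01  1.95293635e+00  1.12052124e-05
  9.13682829e-01  1.33036954e+00]
short 6.325 [-5.54815823e-01  3.49146169e-01  1.83385138e+00  6.78326847e-05
  9.58549320e-01  1.01428774e+00]
```

View pics/w1.png

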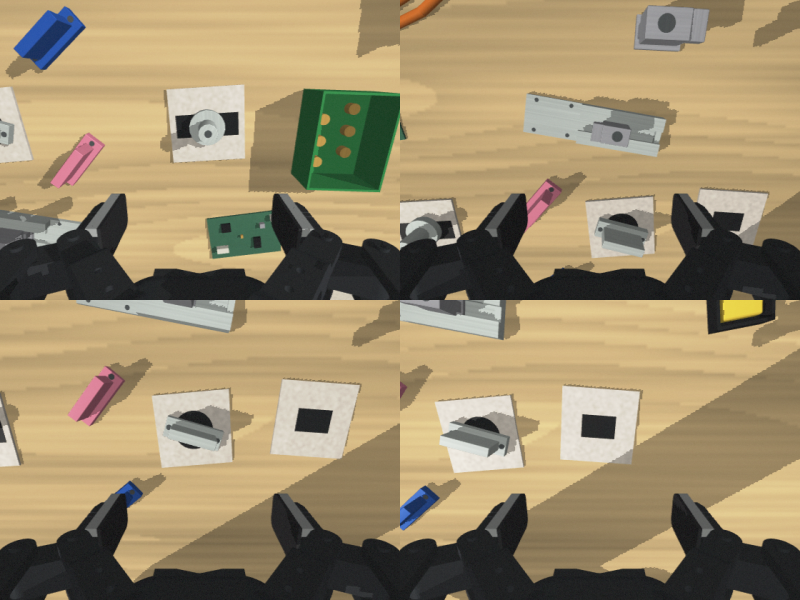

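The wrist views show four plates and parts, with rail, at montage pixels: pillar (207,128), rail dog (613,136), silver stop (195,432) and short plate (598,427). The open end of the rail is at the left (530,110). Now close crops.

```bash
python3 - <<'E'
from h import *
import pickle
D=pickle.load(open("d.pkl","rb"))
B={"pillar":(225,110),"dog":(232,130),"stop":(205,118),"short":(215,108)}
o=[]
for n,(x,y) in B.items():
    w=150 if n!="dog" else 150
    im=D[n]["pixels"][y:y+112,x:x+150]
    if n=="dog": im=D[n]["pixels"][120:120+112,225:375]
    o.append(cv2.resize(im,(400,300),interpolation=cv2.INTER_CUBIC))
cv2.imwrite("pics/crop1.png",np.vstack([np.hstack(o[:2]),np.hstack(o[2:])]))
E
```

```text
(no output)
```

View pics/crop1.png

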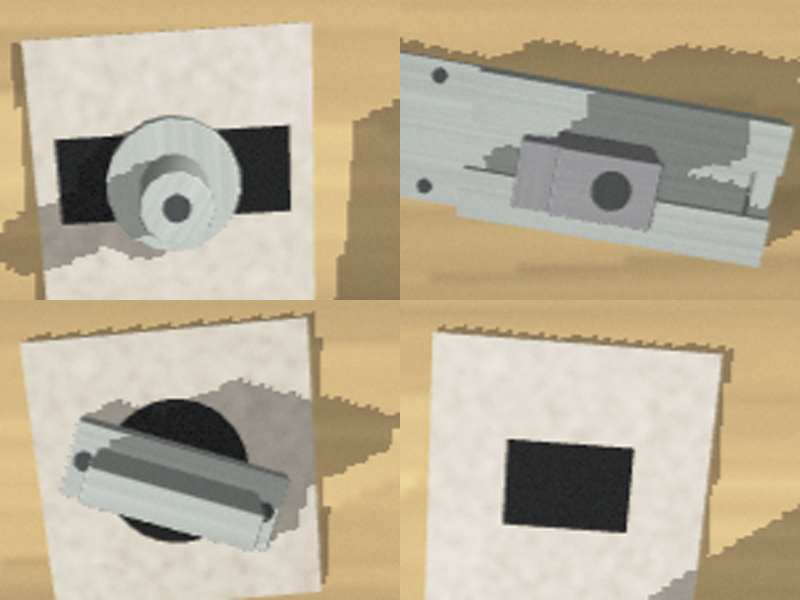

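Each crop matches its description:
- **Pillar:** stands on the long rectangle, stem hole at crop (177,208).
- **Dog:** small, foot in the slot, hole at (611,190), jaw pointing to the open end at (515,170).
- **Stop:** silver, across the disc, with holes on its midline at (85,460) and (265,512).
- **Short plate:** empty.

```bash
cat > meas.py <<'E'
from h import *
def blobs(c,box,thr=75,amin=6):
    x,y,w,h=box; g=c["pixels"][y:y+h,x:x+w].max(2)
    cs,_=cv2.findContours((g<thr).astype(np.uint8),cv2.RETR_EXTERNAL,cv2.CHAIN_APPROX_NONE)
    return [k.reshape(-1,2)+[x,y] for k in cs if cv2.contourArea(k)>=amin]
def rect(c,pts,z):
    P=np.array([onz(c,u,v,z)[:2] for u,v in pts]); (ctr,s,a)=cv2.minAreaRect((P*1000).astype(np.float32))
    ang=np.deg2rad(a if s[0]>=s[1] else a+90)      # long axis
    return np.array(ctr)/1000,np.array(s),np.mod(ang,np.pi)
def plate(c,box,z=.004):
    x,y,w,h=box; hsv=cv2.cvtColor(c["pixels"],cv2.COLOR_BGR2HSV)[y:y+h,x:x+w]
    m=((hsv[...,1]<45)&(hsv[...,2]>90)).astype(np.uint8)
    cs,_=cv2.findContours(m,cv2.RETR_EXTERNAL,cv2.CHAIN_APPROX_NONE); k=max(cs,key=cv2.contourArea)
    return cv2.convexHull(k).reshape(-1,2)+[x,y]
E
python3 - <<'E'
from meas import *
import pickle
D=pickle.load(open("d.pkl","rb"))
cv=lambda x0,y0,l:[(x0+u/2.6667,y0+v/2.6667) for u,v in l]
c=D["pillar"]
bl=blobs(c,(240,150,100,50))
for k in bl: print("pil dark",k.mean(0).round(1),len(k))
P=np.vstack([k for k in bl if len(k)>30]); print("long rect",rect(c,P,.004)); print("long plate",rect(c,plate(c,(225,110,125,130)),.004))
u,v=cv(225,110,[(177,208)])[0]; print("pillar top",onz(c,u,v,.054))
c=D["short"]
for k in blobs(c,(240,150,70,60)): print("short rect",len(k),rect(c,k,.004))
print("short plate",rect(c,plate(c,(215,108,130,125)),.004))
c=D["stop"]; print("round plate",rect(c,plate(c,(205,118,130,125)),.004))
h=[onz(c,u,v,.016) for u,v in cv(205,118,[(85,161),(265,212)])]; print("stop holes",h,(h[0]+h[1])/2,np.hypot(*(h[0]-h[1])[:2]),np.arctan2(*(h[0]-h[1])[[1,0]]))
print("stop base",rect(c,cv(205,118,[(82,118),(290,178),(268,250),(62,197)]),.016))
for k in blobs(c,(205,118,120,100)): 
    if len(k)>25: print("disc part",len(k),k.min(0),k.max(0))
c=D["dog"]; print("dog head", rect(c,cv(225,120,[(527,136),(663,165),(652,230),(512,205)]) if 0 else cv(225,120,[(127,136),(263,165),(252,230),(112,205)]),.056))
print("dog hole",onz(c,*cv(225,120,[(211,190)])[0],.056))
x,y=100,100; g=cv2.cvtColor(c["pixels"],cv2.COLOR_BGR2HSV)[120:232,160:385]
m=((g[...,1]<45)&(g[...,2]>60)).astype(np.uint8); k=max(cv2.findContours(m,0,1)[0],key=cv2.contourArea).reshape(-1,2)+[160,120]
print("rail",rect(c,k,.015),k.min(0),k.max(0))
t=imaging.capture("top")
for n,b in(("long",(175,212,45,48)),("short",(338,203,42,45)),("round",(280,208,46,48))): print("top",n,rect(t,plate(t,b),.004))
for k in blobs(t,(345,215,28,25),60): print("top short rect",rect(t,k,.004))
E
```

```text
pil dark [257.3 176.2] 103
pil dark [322.3 172.1] 104
long rect (array([0.4538924, 0.2918273]), array([33.40972137, 90.91073608]), np.float64(1.634075626716053))
long plate (array([0.45370923, 0.29143204]), array([109.56989288, 109.47424316]), np.float64(0.06369624275694345))
pillar top [0.45620335 0.29166026 0.054     ]
short rect 149 (array([ 0.47244131, -0.21309456]), array([48.35720825, 33.18571091]), np.float64(1.4972761696357877))
short plate (array([ 0.47259549, -0.21295024]), array([109.44104767, 109.69978333]), np.float64(3.0692544073224615))
round plate (array([ 0.45869806, -0.03696894]), array([109.62564087, 109.54520416]), np.float64(0.08701355384232141))
stop holes [array([ 0.46467616, -0.00279942,  0.016     ]), array([ 0.44456474, -0.07210381,  0.016     ])] [ 0.45462045 -0.03745161  0.016     ] 0.07216347106349688 1.288363879281782
stop base (array([ 0.45434308, -0.0376984 ]), array([82.99988556, 31.86278343]), np.float64(1.2900683883899544))
disc part 54 [252 199] [279 207]
disc part 101 [250 155] [297 178]
dog head (array([ 0.63176422, -0.01595541]), array([49.29487228, 24.50922012]), np.float64(1.38893185227253))
dog hole [ 0.62948456 -0.02344773  0.056     ]
rail (array([0.63531006, 0.00735289]), array([198.92355347,  58.80757523]), np.float64(1.3962116031122616)) [172 131] [372 219]
top long (array([0.45442584, 0.29106085]), array([109.17272949, 111.06292725]), np.float64(1.633884549069029))
top short (array([ 0.47359802, -0.21282503]), array([109.48818207, 109.26273346]), np.float64(1.5002056468348748))
top round (array([ 0.45962265, -0.03708947]), array([109.08861542, 110.71323395]), np.float64(1.6597026474805863))
top short rect (array([ 0.46375055, -0.22284276]), array([66.18241119, 59.73325729]), np.float64(1.5321075203748795))
```

```bash
cat >> h.py <<'E'
def pick(p,a,z,F=45,hover=.14):
    q=best([p[0],p[1],z],a); env.open_gripper() if telemetry.get_width()<.95 else 0
    env.move_to(np.array([p[0],p[1],hover]),q); env.line_to(np.array([p[0],p[1],z]),.12)
    env.clamp(F); print("grip width",telemetry.get_width(),"F",telemetry.get_finger_force(),telemetry.get_position().round(4) if hasattr(telemetry.get_position(),'round') else telemetry.get_position())
def place(p,a,z,hover=.15):
    q=best([p[0],p[1],z],a)
    env.move_to(np.array([p[0],p[1],hover]),q); env.line_to(np.array([p[0],p[1],z+.008]),.15)
    env.dwell(.2); s=env.line_to(np.array([p[0],p[1],z-.002]),.015,f_stop=4)
    print("touch",s,telemetry.get_position(),"t",telemetry.get_time_s()); env.dwell(.1)
    env.open_gripper(); env.line_to(np.array([p[0],p[1],hover]),.2)
def look(p,a=np.pi/2,z=.2):
    env.move_to(np.array([*p,z]),best([*p,z],a)); env.dwell(.15); return imaging.capture("wrist")
E
python3 - <<'E'
from h import *
P=np.array([.4562,.2917]); S=np.array([.4725,-.2130])
pick(P,0,.042); x=telemetry.get_position()
env.line_to(np.array([P[0],P[1],.16]),.15); print("w",telemetry.get_width(),telemetry.get_ft_force())
place(S,0,.042)
c=look(S+[0,.0]); cv2.imwrite("pics/p1.png",c["pixels"]); import pickle; pickle.dump(c,open("p1.pkl","wb"))
print(telemetry.get_time_s())
E
```

```text
grip width 0.2862158653691877 F 43.959107995033264 [0.4563 0.2917 0.0424]
w 0.2908319696718102 [ 0.44228919  0.06617184 -1.93936547]
touch True [ 0.47249099 -0.2130136   0.04237955] t 14.1083
17.1167
```

View pics/p1.png

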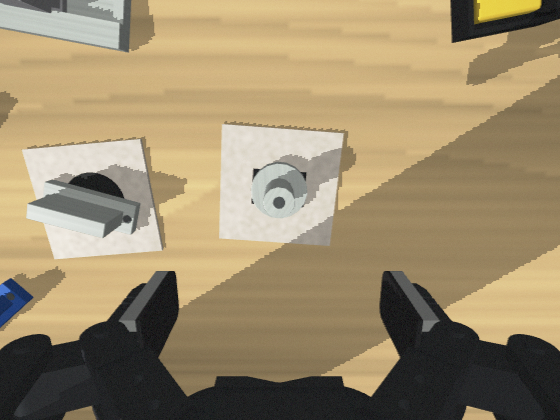

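The pillar stands on the short plate, with its stem hole at (279,202). I'll measure it there, then move the stop onto the long plate.

```bash
python3 - <<'E'
from h import *
import pickle
c=pickle.load(open("p1.pkl","rb")); print("pillar",onz(c,279,202,.054))
S=np.array([.4545,-.0375]); L=np.array([.4539,.2914]); sa=1.289-np.pi/2; la=1.634-np.pi/2
pick(S,sa,.040); env.line_to(np.array([*S,.16]),.15); print("w",telemetry.get_width(),telemetry.get_ft_force())
q0=telemetry.get_orientation()
place(L,la,.040)
c=look(L); cv2.imwrite("pics/p2.png",c["pixels"]); pickle.dump(c,open("p2.pkl","wb"))
print(telemetry.get_time_s(),telemetry.get_joint_pos())
E
```

```text
pillar [ 0.472122   -0.21372884  0.054     ]
grip width 0.1584700277509691 F 44.75106596946716 [ 0.4546 -0.0375  0.0402]
w 0.1529999941533046 [-0.39472846  0.17338767 -2.08599823]
touch True [0.45389839 0.29137485 0.04023546] t 23.4333
26.475 [ 4.48211298e-01  4.30230575e-01  1.82681409e+00 -1.07240103e-05
  8.84977285e-01 -1.12207140e+00]
```

View pics/p2.png

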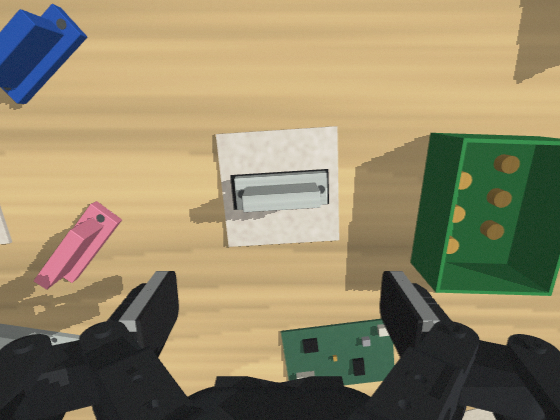

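The stop now lies along the long rectangle, with holes at about (240,194) and (321,189) and a black margin all round. Next I put the pillar on the disc.

```bash
python3 - <<'E'
from meas import *
import pickle
c=pickle.load(open("p2.pkl","rb"))
h=[onz(c,u,v,.016) for u,v in((240,194),(321,189))]; print("stop ctr",(h[0]+h[1])/2,"ang",np.arctan2(*(h[1]-h[0])[[1,0]]))
bl=[k for k in blobs(c,(225,160,110,60),70)]; print([(len(k)) for k in bl]); print("rect",rect(c,np.vstack([k for k in bl if len(k)>20]),.004), rect(c,plate(c,(205,118,145,140)),.004))
P=np.array([.4723,-.2134]); Rn=np.array([.4589,-.0370])
pick(P,0,.042); env.line_to(np.array([*P,.16]),.15); print("w",telemetry.get_width())
place(Rn,0,.042)
c=look(Rn); cv2.imwrite("pics/p3.png",c["pixels"]); pickle.dump(c,open("p3.pkl","wb"))
print(telemetry.get_time_s())
E
```

```text
stop ctr [0.45303967 0.29221032 0.016     ] ang 1.633320587037629
[16, 260]
rect (array([0.45348862, 0.29148401]), array([33.29828262, 90.69045258]), np.float64(1.6419790524323783)) (array([0.45360645, 0.29151172]), array([109.70012665, 109.48634338]), np.float64(0.06261724223535182))
grip width 0.2915942792086339 F 43.934181332588196 [ 0.4724 -0.2135  0.0424]
w 0.2914350885805089
touch True [ 0.45889376 -0.03696131  0.04235152] t 33.0833
36.0917
```

View pics/p3.png

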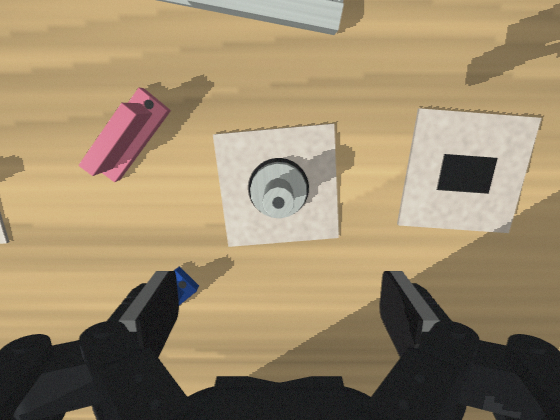

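The pillar sits on the disc with a thin even black ring, stem hole at (278,202). Now the dog: grip it and slide it to the open end.

```bash
python3 - <<'E'
from h import *
import pickle
c=pickle.load(open("p3.pkl","rb")); print("pillar",onz(c,278,202,.054))
a=1.394; u=np.array([np.cos(a),np.sin(a)]); D=np.array([.631,-.0204])
pick(D,a-np.pi/2,.046); f0=np.array(telemetry.get_ft_force())
print("lift",env.line_to(np.array([*D,.0467]),.01,f_stop=10)); 
s=env.line_to(np.array([*(D+.090*u),.0467]),.05,f_stop=18)
print("slide stop",s,telemetry.get_position(),np.array(telemetry.get_ft_force())-f0,telemetry.get_width(),telemetry.get_time_s())
c=imaging.capture("top"); s=imaging.capture("side")
x=cv2.resize(c["pixels"][140:230,240:360],(400,300)); y=cv2.resize(s["pixels"][165:255,260:380],(400,300))
cv2.imwrite("pics/p4.png",np.hstack([x,y]))
E
```

```text
pillar [ 0.45850154 -0.03696197  0.054     ]
grip width 0.26921741159375184 F 44.89130437374115 [ 0.631  -0.0204  0.0463]
lift False
slide stop False [0.64678429 0.06798156 0.04668236] [ 1.12518328  1.82454522 -7.50417114] 0.27246616111258015 41.0
```

View pics/p4.png

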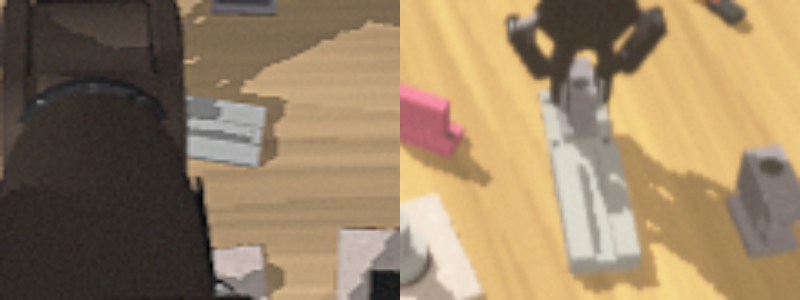

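The side view shows the dog held at the open end, clear of the lips. I'll lift it and place it on the short outline.

```bash
python3 - <<'E'
from h import *
import pickle
p=np.array(telemetry.get_position()); S=np.array([.4727,-.2130])
print("lift",env.line_to(np.array([p[0],p[1],.17]),.1,f_stop=25),telemetry.get_width(),telemetry.get_ft_force())
place(S,1.498-np.pi/2,.0443,hover=.17)
c=look(S); cv2.imwrite("pics/p5.png",c["pixels"]); pickle.dump(c,open("p5.pkl","wb"))
cv2.imwrite("pics/p5c.png",cv2.resize(c["pixels"][105:265,205:365],(600,600),interpolation=cv2.INTER_CUBIC))
print(telemetry.get_time_s())
E
```

```text
lift False 0.273558391309743 [ 0.11565808 -0.50868274 -2.26396644]
touch True [ 0.47266395 -0.21299738  0.04429298] t 45.4083
48.4583
```

View pics/p5c.png

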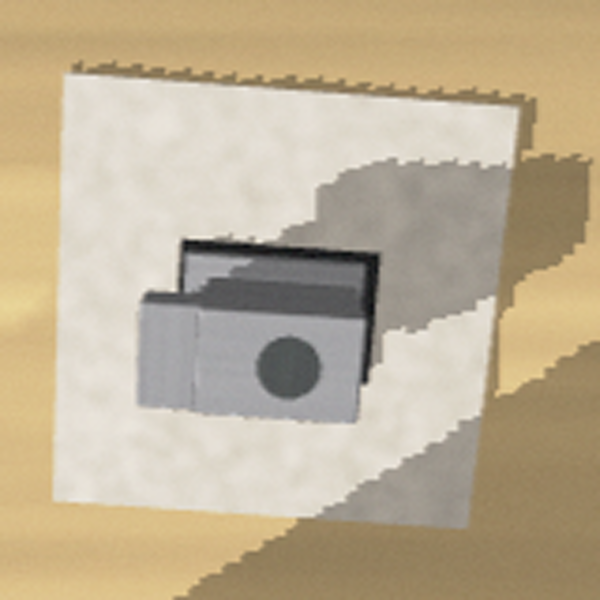

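The dog stands upright and square on its outline. The black margin is about 5 px on the left and 18 px on the right, so it sits slightly to +y. I'll quantify that.

```bash
python3 - <<'E'
from meas import *
import pickle
c=pickle.load(open("p5.pkl","rb")); f=lambda l:[(205+u/3.75,105+v/3.75) for u,v in l]
ctr,s,a=rect(c,f([(140,293),(366,314),(358,422),(138,407)]),.054); print("head",ctr,s,a)
w=np.array([np.cos(a),np.sin(a)]); print("dog origin by head",ctr-.0045*w)
e=[onz(c,*q,.010) for q in f([(186,256),(362,266)])]; print("foot far edge",e,np.hypot(*(e[0]-e[1])[:2]),"mid",(e[0]+e[1])/2-[.015,0,0])
r=[onz(c,*q,.004) for q in f([(181,241),(380,254)])]; print("rect far edge mid",(r[0]+r[1])/2-[.017,0,0],np.hypot(*(r[0]-r[1])[:2]))
print(rect(c,plate(c,(205,105,150,145)),.004))
E
```

```text
head [ 0.47350143 -0.20796008] [48.5931282  25.27036858] 1.4998836706590841
dog origin by head [ 0.47318259 -0.21244877]
foot far edge [array([ 0.48763228, -0.19140321,  0.01      ]), array([ 0.48517718, -0.23444249,  0.01      ])] 0.04310924187268065 mid [ 0.47140473 -0.21292285  0.01      ]
rect far edge mid [ 0.4716685  -0.21453817  0.004     ] 0.049556728325350206
(array([ 0.47262802, -0.21294835]), array([109.45300293, 109.76695251]), np.float64(3.0688823637181772))
```

The dog is about 1 to 1.5 mm off. I'll regrip and shift it by 1.2 mm, then check everything.

```bash
python3 - <<'E'
from h import *
a=1.498; S=np.array([.4727,-.2130]); w=np.array([np.cos(a),np.sin(a)])
pick(S,a-np.pi/2,.0443); env.line_to(np.array([*S,.052]),.05)
place(S-.0012*w,a-np.pi/2,.0443)
c=look(S); env.goto_joints([1.165,.491,1.559,0,1.092,-.106]); env.dwell(.2)
t=imaging.capture("top")["pixels"]; s=imaging.capture("side")["pixels"]
o=[cv2.resize(c["pixels"][110:230,205:365],(400,300),interpolation=cv2.INTER_CUBIC),cv2.resize(s[130:325,190:450],(400,300)),cv2.resize(t[110:290,150:390],(400,300)),cv2.resize(s,(400,300))]
cv2.imwrite("pics/p6.png",np.vstack([np.hstack(o[:2]),np.hstack(o[2:])])); print(telemetry.get_time_s())
E
```

```text
grip width 0.2752750082084248 F 44.59517776966095 [ 0.4727 -0.213   0.0446]
touch True [ 0.47259104 -0.21421403  0.0445886 ] t 53.6417
59.9083
```

View pics/p6.png

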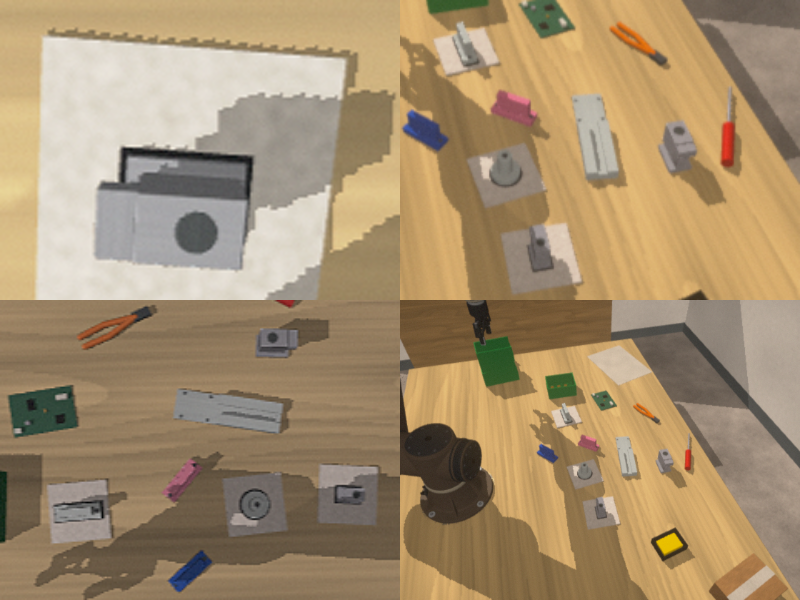

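All three parts stand centred on their own outlines: stop (78,511), pillar (255,504) and dog (349,495) in the lower-left panel. The bystanders are unmoved, and the arm is back at its start.

```bash
python3 -c "
from station import env; print(env.close_job())"
```

```text
the job is handed in; nothing more can be done
None
```

The job is handed in at about 60 s: pillar and stop are swapped, the dog was slid out of the slot and set on its own outline, all three upright and within about 1 mm of centre, and the board, sponge tray and bin were left alone.

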